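Clamp a sprig mould under a swing-over bail

TASK

Clamp the larger of the two plaster sprig moulds in the holding clamp: first swing the clamp's hinged bail up and over to the back until it stays open by itself and let go of it, then set the mould flat in the pocket between the rails and studs, flower side up, and finally bring the bail back over and lower it onto the mould. Lead the bail all the way down by its wooden bar rather than letting it drop or fling over, and leave the smaller mould, the cup and the wedges where they are.

Things in the scene. Friction and masses are not known exactly. Their poses are not given: they have to be found in the camera images.
- clamp: Holding clamp, screwed down (fixed): plywood board 14 mm thick, x -36 to +110, y -62 to +62 mm, with a pocket for one mould. Origin at the board's underside, below the pocket's centre; z up; +x points back, from the wooden bar to the hinge. Two steel hinge lugs at x 75, y +-55 mm, 73 mm high, with a small prop behind each, 88 mm high.
- pocket (a point): Centre of the pocket floor (board top, 14 mm above clamp origin), axes as clamp's. Bounded by two side rails (12 mm tall, inner faces y +-34, x -23 to 23 mm) and four brass studs (8 mm thick, 10 mm tall, at x +-32, y +-26 mm); front and back are open between studs for fingers. The large mould fits with 3 mm play all round, its x axis along the clamp's x, either way round.
- bail (a joint): Angle of the bail, rad: 0 = hanging shut in the empty clamp, arms 0.15 below level; 0.15 = level, pad flat on a mould in the pocket; about 1.75 = balance point, below it it falls shut; 2.15 = stop, leans back and stays. Steel frame, about 0.2 kg: two arms at clamp y +-47 mm, bar at the end, cross rod halfway with a 26 mm rubber pad 25 mm below. Free hinge: no spring, little friction.
- bail_hinge (a point): Middle of the bail's hinge axis, fixed in the clamp at its x 75, z 65 mm; the axis runs along the clamp's y. At bail angle q the bar's middle is at x = -150 cos(q - 0.15), z = +150 sin(q - 0.15) mm from here, in the clamp's directions.
- bail_bar (a point): Middle of the bail's wooden bar (moves with the bail): round, 12 mm thick, 78 mm long between the arms, along the clamp's y. Can be pinched from above by fingers closing along the clamp's x, and then turns between them; when shut, 55 mm of free space lie behind it (towards the pad) and nothing in front.
- mould_large: Larger white plaster sprig mould, a block 50 x 62 x 26 mm (x, y, z) with a flower on its top, about 0.12 kg, loose on the bench, flower up. Origin at the centre of the underside, z up.
- mould_small: Smaller white plaster sprig mould, 40 x 50 x 26 mm, same look, loose. Not to be moved. Origin at the centre of the underside.
- cup: Small clay cup, 62 mm across, 53 mm tall, loose, bystander. Origin at the centre of its underside.
- wedge: Hardwood wedge, 32 x 85 x 26 mm, loose, bystander. Origin at the centre of its underside.

How it is judged (in metres and radians):
On the way, in this order (a step that is already met when the one before it is completed fails the run):
1. the bail leans back against its stop (angle over 2.05 rad), untouched by the robot (value of joint bail above 2.05 rad and contact force between clamp and the fingers below 0.05 N and contact force between clamp and the arm below 0.05 N), for 0.4 s.
2. the larger mould lies flat in the pocket, released, while the bail still stands open (value of joint bail above 2.05 rad and x of mould_large in the frame of pocket between -0.006 and 0.006 m and y of mould_large in the frame of pocket between -0.006 and 0.006 m and z of mould_large in the frame of pocket below 0.004 m and angle between the x axis of mould_large and the x axis of clamp, either way round below 0.15 rad and angle between mould_large's own z axis and vertical below 0.08 rad and contact force between mould_large and the fingers below 0.05 N and contact force between mould_large and the arm below 0.05 N), for 0.2 s.
At the end, for the whole second after the job is handed in: The larger mould lies flat in the pocket (within 6 mm of its centre, 0.15 rad of its direction, flower up), at rest, and the bail's pad rests on it (bail angle 0.09 to 0.21 rad) (value of joint bail between 0.09 and 0.21 rad and contact force between clamp and mould_large above 0.3 N and linear speed of mould_large below 0.02 m/s and x of mould_large in the frame of pocket between -0.006 and 0.006 m and y of mould_large in the frame of pocket between -0.006 and 0.006 m and z of mould_large in the frame of pocket below 0.004 m and angle between the x axis of mould_large and the x axis of clamp, either way round below 0.15 rad and angle between mould_large's own z axis and vertical below 0.08 rad); the robot touches nothing.
It fails at once if the bail drops, slams or is flung (faster than 6 rad/s) (velocity of joint bail above 6 rad/s or velocity of joint bail below -6 rad/s).
It fails at once if the smaller mould is moved by more than 25 mm (distance of mould_small from where it was at the start of the episode above 0.025 m).
It fails at once if the small clay cup is moved by more than 25 mm (distance of cup from where it was at the start of the episode above 0.025 m).
It fails at once if the wooden wedge is moved by more than 25 mm (distance of wedge from where it was at the start of the episode above 0.025 m).
It also fails if it takes over 67 s, if anything falls off the work surface, if the arm or the gripper's body presses on something with over 40 N, if the wrist force passes 120 N, or if a joint passes its speed limit or range.

ROBOT

A 6-joint arm with a two-finger parallel gripper is mounted at the origin on a cart in front of the work surface, level with it; the furniture and walls round the work are solid. World frame = base frame: x ahead of the robot, y to its left, z up, the work surface at z = 0. Lengths are in mm, angles in degrees, forces in N, time in s.
With the tool pointing down it reaches from about 300 to 850 mm from the base axis. Payload 4.2 kg.
Tool frame: the origin (TCP) lies midway between the tips of the shut fingers; the grasp point (between the pads) lies 19 mm behind it (env.grip_point_offset is the distance from the TCP to the grasp point, in mm); z points along the fingers, x is the direction in which the jaws open and shut, and the axes are right-handed (so a half turn about z gives the same grasp; the last joint's range is limited). The gripper opens to 91 mm and grips with 3 to 60 N. Pads are 32 mm wide; open, the fingers measure 118 mm over their backs; the gripper's body (76 mm by 178 mm) begins 60 mm behind the grasp point.
Start: joints at [-77.12, 18.312, 89.639, -0, 72.044, -1.146], TCP at [139.361, -557.873, 213.976] pointing down, gripper open.
Joint ranges: [-177.97, 177.97], [-48.28, 115.42], [12.27, 149.76], [-77.06, 257.06], [2.81, 150.46], [-146.56, 146.56]. Speed limits (degrees/s): [147.25, 147.25, 180, 180, 180, 180].

INTERFACE

Orientations are given as [roll, pitch, yaw] about the fixed x, y, z axes, in that order (R = Rz(yaw) Ry(pitch) Rx(roll)).
In Python, from workcell import env gives the robot as it stands.
- The arm moves only by the shell command python3 -m pendant 'ROWS' [FORCE]. ROWS is JSON, a list of rows, each an object with "xyz": the shift along the tool's x, y, z in m, a list of three; "roll": the turn about the tool's z in degrees; "jaw": the closure, from 0 (fully open) to 1 (shut). A call has exactly 8 rows; each row is the pose to reach, as a shift and turn from the pose commanded when the call began, along the tool's axes at that moment; what a row does not reach only later rows make up. A row lasts 1/8 s, in which the tool goes at most 62.5 mm and 10.7 degrees, less where a joint would pass 70% of its speed; a pose out of reach is approached as far as the arm can. A call with a gripper value outside its range is refused whole. The fingers move at their own pace and stop on an object; FORCE is the grip in N (left out, the last holds). Time passes only in rows, so rows that repeat a pose let the fingers close, or fill a call up. It gives the time, the measured TCP pose, the force and the opening at its end, in the units of the state.
- env.state(): the state, without advancing time (a new reading comes with each control period).
- env.grab_frame(name): name is "side" or "top"; returns (picture, depth): 400x640x3 uint8, blue, green, red; 400x640 float32, mm along the optical axis (not along the pixel's ray), 0 where there is no reading.
- env.camera_params(name): a dict with "camera_matrix" (3x3 intrinsics, pixels), "D" ([k1, k2, p1, p2, k3] as OpenCV has them; the pictures are not rectified), "cam_to_world" (4x4, takes a point from camera to world coordinates). Camera axes: x right, y up, looking along -z (the intrinsics and any distortion apply to the point x, -y, -z); pixel columns grow to the right and rows downward; lengths in mm; the calibration is good to about 2 mm. A picture is of the moment at which its call begins. camera_params takes no time and is no camera call.
- env.job_done(): hands the job in, once; it reports no verdict.
The state is a dict: "time_s": time; "qpos": joint angles; "qvel": joint speeds; "effort": joint torques, N m; "ee_pos": TCP position; "ee_rot": TCP orientation; "force": force on the tool from outside, world axes, zero at the start; "torque": the same for the moment, N m; "gripper_width": finger opening in mm.
Only numpy, scipy, OpenCV 4.12 (cv2) and the standard library are available. Lean on these libraries where they do the work, as an engineer would, in place of code of your own. Each camera call takes 0.05 s, during which the arm holds its last target. There are 200 camera calls.

## Working session

There is one attempt and no reset: what is moved stays moved. The work goes in short steps, Python scripts to look and compute and a shell command to move; the robot and the scene stay as the last step left them, time stands still between calls to the robot, and variables do not carry over. Pictures are saved under pics/ and viewed, about 8 in all and at most 12, crops included, and the job is handed in when it is done.

```bash
ls; mkdir -p pics; cat > h.py <<'E'
import numpy as np, cv2
from workcell import env
def grab(name,fn):
    im,d=env.grab_frame(name); cv2.imwrite('pics/%s.png'%fn,im); np.save('pics/%s.npy'%fn,d); return im,d
def ray(name,u,v):
    p=env.camera_params(name); K=np.array(p["camera_matrix"]); D=np.array(p["D"]); T=np.array(p["cam_to_world"])
    n=cv2.undistortPoints(np.array([[[u,v]]],float),K,D)[0,0]
    return T[:3,3], T[:3,:3]@np.array([n[0],-n[1],-1])
def atz(name,u,v,z):
    o,r=ray(name,u,v); return o+r*(z-o[2])/r[2]
def atd(name,u,v,d):
    o,r=ray(name,u,v); return o+r*d
E
python3 - <<'E'
from h import *
s=env.state(); print(s['time_s'],s['ee_pos'],s['ee_rot'],s['gripper_width'],env.grip_point_offset)
for n in('top','side'):
    grab(n,n+'0'); p=env.camera_params(n); print(np.array(p['cam_to_world']).round(2),np.array(p['camera_matrix']).round(1),p['D'])
E
```

```text
pics
0.0 [ 139.23219397 -557.37738286  213.11351984] [-1.79997688e+02  1.01816597e-01 -7.59774341e+01] 91.16788949340916 18.8
[[ 2.0000e-02  9.9000e-01 -1.3000e-01  4.5733e+02]
 [-1.0000e+00  2.0000e-02  1.0000e-02  1.9650e+02]
 [ 1.0000e-02  1.3000e-01  9.9000e-01  1.0004e+03]
 [ 0.0000e+00  0.0000e+00  0.0000e+00  1.0000e+00]] [[483.3   0.  323.6]
 [  0.  483.3 192.9]
 [  0.    0.    1. ]] [-0.03972534  0.          0.          0.          0.        ]
[[ 9.1000e-01  1.9000e-01 -3.7000e-01  2.7791e+02]
 [-4.2000e-01  4.3000e-01 -8.0000e-01 -4.7045e+02]
 [ 0.0000e+00  8.8000e-01  4.7000e-01  4.8256e+02]
 [ 0.0000e+00  0.0000e+00  0.0000e+00  1.0000e+00]] [[372.    0.  320.5]
 [  0.  372.  199.4]
 [  0.    0.    1. ]] [-0.04046195  0.          0.          0.          0.        ]
```

View pics/top0.png

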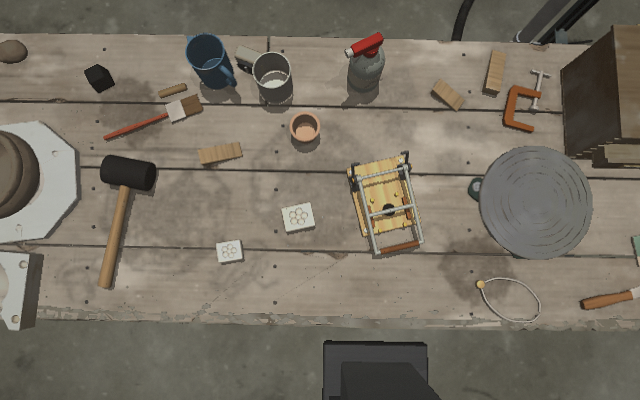

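View pics/side0.png

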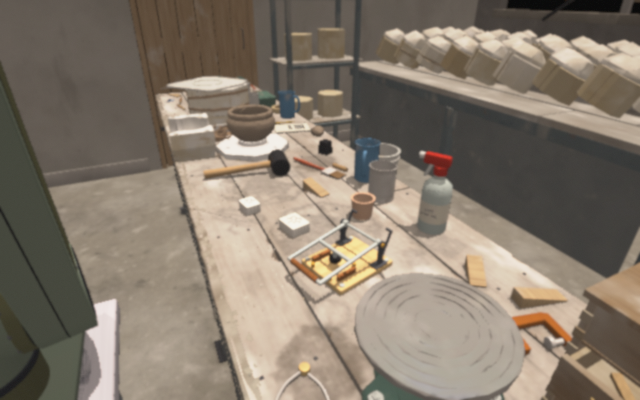

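The top view shows the clamp at about (387,205) with its bar at (398,248), the large mould at (298,217), the small one at (230,251), the cup at (305,128) and a wedge at (220,154). I'll enlarge the clamp and the mould.

```bash
python3 - <<'E'
from h import *
im=cv2.imread('pics/top0.png')
c=im[140:265,270:440]; cv2.imwrite('pics/crop0.png',cv2.resize(c,None,fx=4.7,fy=4.7,interpolation=cv2.INTER_CUBIC))
d=np.load('pics/top0.npy')
# white mould segmentation
g=cv2.cvtColor(im,cv2.COLOR_BGR2HSV)
P=[]
for (u,v) in [(298,217),(230,251)]:
    m=np.zeros(d.shape,np.uint8); 
    hs=[]
    for y in range(v-22,v+23):
        for x in range(u-25,u+26):
            p=atd('top',x,y,d[y,x])
            if 20<p[2]<34: hs.append(p)
    hs=np.array(hs); r=cv2.minAreaRect(hs[:,:2].astype(np.float32)); print(len(hs),r,hs[:,2].mean(),hs.mean(0))
for (u,v) in [(398,248),(380,247),(415,242),(350,165),(407,155),(300,300),(388,210)]: print(u,v,d[v,u],atd('top',u,v,d[v,u]).round(1))
E
```

```text
741 ((539.1786499023438, 242.80807495117188), (49.809146881103516, 61.85255432128906), 13.667448997497559) 25.243573364033715 [539.03735976 242.80959669  25.24357336]Traceback (most recent call last):
  File "<stdin>", line 13, in <module>
  File "h.py", line 12, in atd
    o,r=ray(name,u,v); return o+r*d
        ~~~^^^^^^^^^^
  File "h.py", line 6, in ray
    p=env.camera_params(name); K=np.array(p["camera_matrix"]); D=np.array(p["D"]); T=np.array(p["cam_to_world"])
ValueError: time passes only in moves, steps and waits
```

View pics/crop0.png

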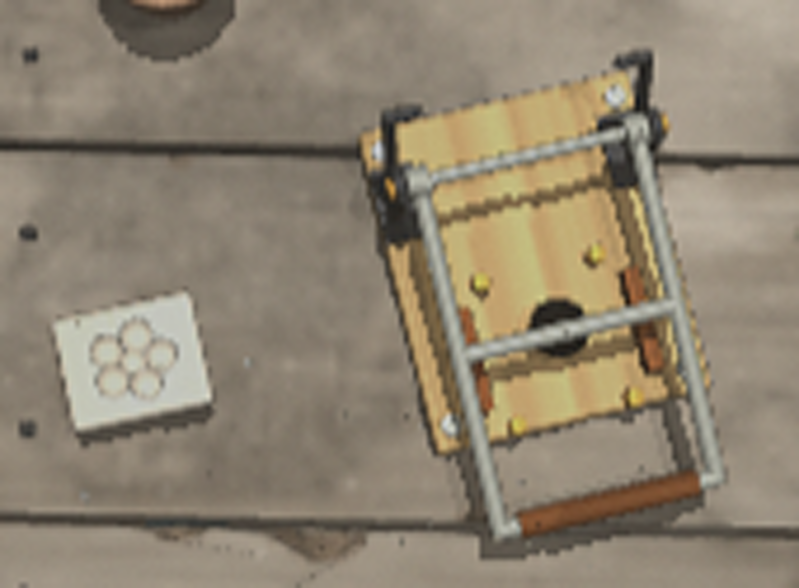

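The crop shows the mould (flower up, turned about 13°), the clamp's four brass studs at crop (480,284), (595,254), (517,426), (635,397), and the bar's ends at (520,523) and (702,485). The mould's footprint, 49.8 x 61.9 mm, matches the large one.

```bash
python3 - <<'E'
import re
s=open('h.py').read().replace("def ray(","import functools\n@functools.lru_cache(None)\ndef cp(n): return env.camera_params(n)\ndef ray(").replace("p=env.camera_params(name)","p=cp(name)")
open('h.py','w').write(s)
E
python3 - <<'E'
from h import *
d=np.load('pics/top0.npy'); q=lambda x,y:(270+(x+.5)/4.7-.5,140+(y+.5)/4.7-.5)
obj=[(32,26,'s'),(32,-26,'s'),(-32,26,'s'),(-32,-26,'s')]
px=[(480,281),(595,251),(517,424),(635,394)]
W=np.array([atz('top',*q(*p),24)[:2] for p in px]); O=np.array([o[:2] for o in obj],float)
c=W.mean(0); print('studs',W.round(1).tolist(),'centre',c)
H=(O-O.mean(0)).T@(W-c); a=np.arctan2(H[0,1]-H[1,0],H[0,0]+H[1,1]); R=np.array([[np.cos(a),-np.sin(a)],[np.sin(a),np.cos(a)]])
print('yaw',np.degrees(a),'resid',(W-c-(O@R.T)).round(1).tolist())
print('bar pred',c+R@[75-150*np.cos(.15),0],'hinge',c+R@[75,0])
e=[q(520,521),q(702,484)]; 
for z in(42.6+6,): B=[atz('top',*p,z)[:2] for p in e]; print('bar',B,np.mean(B,0),np.linalg.norm(B[0]-B[1]))
for p in [(612,503),(545,503-0+14),(560,250),(400,150)]:
    u,v=[int(round(t)) for t in q(*p)]; print(p,atd('top',u,v,d[v,u]).round(1))
# bail bar points by depth & table
hs=np.array([atd('top',x,y,d[y,x]) for y in range(236,258) for x in range(378,425) if d[y,x]>0]); b=hs[(hs[:,2]>35)&(hs[:,2]<60)]; print(len(b),b.mean(0),b[:,2].min(),b[:,2].max())
sm=np.array([atd('top',x,y,d[y,x]) for y in range(235,268) for x in range(212,248)]); sm=sm[(sm[:,2]>20)&(sm[:,2]<34)]; print('small',cv2.minAreaRect(sm[:,:2].astype(np.float32)))
E
```

```text
studs [[576.4, 93.0], [590.4, 43.1], [514.7, 76.8], [528.5, 25.9]] centre [552.50920933  59.69257821]
yaw 15.27183738996704 resid [[-0.2, -0.2], [0.2, 0.0], [-0.1, 0.5], [0.1, -0.3]]
bar pred [481.78254334  40.38131291] hinge [624.8607346   79.44749638]
bar [array([472.88239987,  78.41634719]), array([489.54452128,   2.14453246])] [481.21346057  40.28043982] 78.07058352346158
(612, 503) [480.3  39.3  46.7]
(545, 517) [474.   67.   47.6]
(560, 250) [591.4  56.5  14.7]
(400, 150) [634.1 127.   13.9]
282 [482.72230925  37.33103982  46.95888835] 40.338926710641545 53.61378321714869
small ((467.49188232421875, 380.0887451171875), (40.00327682495117, 50.41469955444336), 11.270609855651855)
```

```bash
cat >> h.py <<'E'
from scipy.spatial.transform import Rotation as Ro
def go(x,y,z,yaw):
    s=env.state(); R=Ro.from_euler('xyz',s['ee_rot'],degrees=True)
    d=R.inv().apply(np.array([x,y,z])-s['ee_pos'])/1000
    dy=(yaw-s['ee_rot'][2]+180)%360-180
    print('t',s['time_s'],'shift',d.round(4),'roll',round(-dy,1),'pos',np.round(s['ee_pos'],1),'rot',np.round(s['ee_rot'],1),'w',round(s['gripper_width'],1),'F',np.round(s['force'],1))
C=np.array([552.3,59.6]); YAW=14.8
def cl(x,y=0):
    a=np.radians(YAW); return C+np.array([[np.cos(a),-np.sin(a)],[np.sin(a),np.cos(a)]])@[x,y]
E
python3 -c "
from h import *
b=cl(75-148.3); print(b); go(*b,170,YAW)"
```

```text
[481.43184562  40.87582594]
t 0.1 shift [-0.4974 -0.477   0.044 ] roll -90.8 pos [ 139.2 -557.4  213.2] rot [-1.8e+02  1.0e-01 -7.6e+01] w 91.1 F [ 0.2  0.4 -0.4]
```

```bash
python3 -m pendant '[{"xyz":[-0.041,-0.040,0],"roll":-10,"jaw":0},{"xyz":[-0.083,-0.080,0],"roll":-20,"jaw":0},{"xyz":[-0.124,-0.119,0],"roll":-30,"jaw":0},{"xyz":[-0.166,-0.159,0],"roll":-40,"jaw":0},{"xyz":[-0.207,-0.199,0],"roll":-50,"jaw":0},{"xyz":[-0.249,-0.239,0],"roll":-60,"jaw":0.1},{"xyz":[-0.290,-0.278,0],"roll":-70,"jaw":0.3},{"xyz":[-0.332,-0.318,0],"roll":-80,"jaw":0.4}]' 15; python3 -c "
from h import *
b=cl(75-148.3); print(b); go(*b,130,YAW)"
```

```text
time_s: 1.1
ee_pos: [367.9, -157.0, 213.9]
ee_rot: [180.0, -0.0, 4.3]
force: [1.2, 0.2, -0.3]
gripper_width: 65.0
[481.43184562  40.87582594]
t 1.1 shift [ 0.1282 -0.1887  0.0838] roll -10.5 pos [ 367.9 -157.   213.9] rot [180.   -0.    4.3] w 65.0 F [ 1.2  0.2 -0.3]
```

```bash
python3 -m pendant '[{"xyz":[0.026,-0.038,0.01],"roll":-3,"jaw":0.45},{"xyz":[0.051,-0.075,0.02],"roll":-6,"jaw":0.45},{"xyz":[0.077,-0.113,0.035],"roll":-8,"jaw":0.45},{"xyz":[0.103,-0.151,0.05],"roll":-10,"jaw":0.45},{"xyz":[0.128,-0.189,0.07],"roll":-10.5,"jaw":0.45},{"xyz":[0.128,-0.189,0.084],"roll":-10.5,"jaw":0.45},{"xyz":[0.128,-0.189,0.084],"roll":-10.5,"jaw":0.45},{"xyz":[0.128,-0.189,0.084],"roll":-10.5,"jaw":0.45}]'; python3 -c "
from h import *
b=cl(75-148.3); go(*b,28,YAW); im,_=grab('side','side1'); c=im[130:310,220:420]; cv2.imwrite('pics/crop1.png',cv2.resize(c,None,fx=3.3,fy=3.3,interpolation=cv2.INTER_CUBIC)) "
```

```text
time_s: 2.1
ee_pos: [481.6, 37.9, 130.4]
ee_rot: [180.0, -0.0, 14.5]
force: [1.5, 0.1, 0.4]
gripper_width: 50.0
t 2.1 shift [ 0.0006 -0.0029  0.1024] roll -0.3 pos [481.6  37.9 130.4] rot [180.   -0.   14.5] w 50.0 F [1.5 0.1 0.4]
```

View pics/crop1.png

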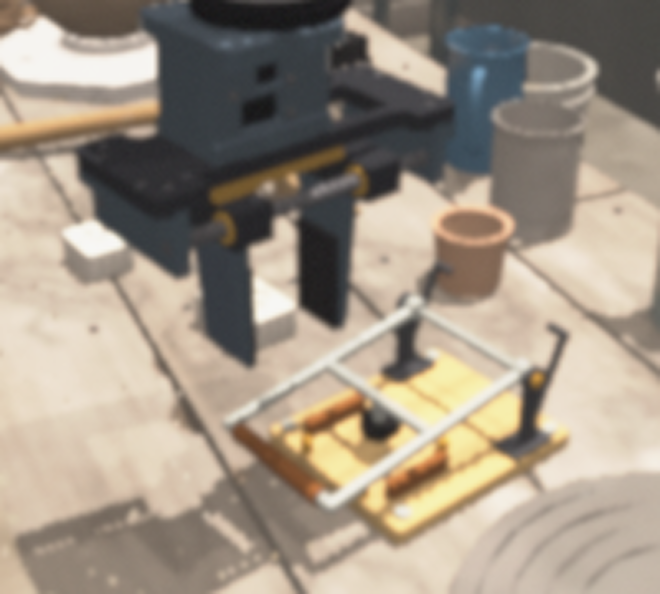

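The side crop shows the gripper above the bar. The body's long side (178 mm) runs along the jaw direction. Placing with the jaws along the clamp's x would therefore hit the open bail, so I'll grip the mould along y, above the rails. Lowering onto the bar now.

```bash
python3 -m pendant '[{"xyz":[0,-0.001,0.025],"roll":0,"jaw":0.45},{"xyz":[0,-0.003,0.05],"roll":0,"jaw":0.45},{"xyz":[0,-0.003,0.075],"roll":0,"jaw":0.45},{"xyz":[0,-0.003,0.095],"roll":0,"jaw":0.45},{"xyz":[0,-0.003,0.102],"roll":0,"jaw":0.6},{"xyz":[0,-0.003,0.102],"roll":0,"jaw":0.8},{"xyz":[0,-0.003,0.102],"roll":0,"jaw":1},{"xyz":[0,-0.003,0.102],"roll":0,"jaw":1}]' 12;python3 -c "
from h import *
b=cl(75-148.3); go(*b,28,YAW)"
```

```text
time_s: 3.15
ee_pos: [481.6, 41.7, 28.7]
ee_rot: [180.0, -0.1, 14.5]
force: [0.5, -1.0, 0.5]
gripper_width: 13.4
t 3.15 shift [-0.0004  0.0007  0.0007] roll -0.3 pos [481.6  41.7  28.7] rot [ 1.80e+02 -1.00e-01  1.45e+01] w 13.4 F [ 0.5 -1.   0.5]
```

```bash
python3 -m pendant '[{"xyz":[0,0,0],"roll":0,"jaw":1},{"xyz":[-0.0017,0,-0.0224],"roll":0,"jaw":1},{"xyz":[0,0,-0.0448],"roll":0,"jaw":1},{"xyz":[0.005,0,-0.0667],"roll":0,"jaw":1},{"xyz":[0.0132,0,-0.0876],"roll":0,"jaw":1},{"xyz":[0.0245,0,-0.1071],"roll":0,"jaw":1},{"xyz":[0.0385,0,-0.1246],"roll":0,"jaw":1},{"xyz":[0.0551,0,-0.1399],"roll":0,"jaw":1}]' 15;python3 -c "
from h import *
b=cl(75-150*np.cos(.9)); go(*b,28.7+139.9,YAW)
for a in np.arange(1.05,2.1,.1): print(round(a,2),(93.2-150*np.cos(a)).round(1),(150*np.sin(a)-117.5).round(1))"
```

```text
time_s: 4.15
ee_pos: [528.1, 53.9, 168.4]
ee_rot: [180.0, 0.9, 14.6]
force: [-14.7, -5.4, 13.5]
gripper_width: 11.6
t 4.15 shift [ 0.0066  0.0007 -0.0003] roll -0.2 pos [528.1  53.9 168.4] rot [180.    0.9  14.6] w 11.6 F [-14.7  -5.4  13.5]
1.05 18.6 12.6
1.15 31.9 19.4
1.25 45.9 24.8
1.35 60.3 28.9
1.45 75.1 31.4
1.55 90.1 32.5
1.65 105.1 32.0
1.75 119.9 30.1
1.85 134.5 26.7
1.95 148.7 21.8
2.05 162.4 15.6
```

```bash
python3 -m pendant '[{"xyz":[0.004,0,-0.008],"roll":0,"jaw":1},{"xyz":[0.0136,0,-0.0146],"roll":0,"jaw":1},{"xyz":[0.0269,0,-0.0214],"roll":0,"jaw":1},{"xyz":[0.0409,0,-0.0268],"roll":0,"jaw":1},{"xyz":[0.0553,0,-0.0309],"roll":0,"jaw":1},{"xyz":[0.0701,0,-0.0334],"roll":0,"jaw":1},{"xyz":[0.0851,0,-0.0345],"roll":0,"jaw":1},{"xyz":[0.1001,0,-0.0340],"roll":0,"jaw":1}]';python3 -c "
from h import *
b=cl(75-150*np.cos(1.65)); go(*b,28.7+22.4+150*np.sin(1.65),YAW)"
```

```text
time_s: 5.15
ee_pos: [632.8, 81.3, 202.7]
ee_rot: [-180.0, -0.2, 14.5]
force: [-0.5, 1.4, 3.8]
gripper_width: 11.2
t 5.15 shift [0.0035 0.0004 0.0021] roll -0.3 pos [632.8  81.3 202.7] rot [-180.    -0.2   14.5] w 11.2 F [-0.5  1.4  3.8]
```

```bash
python3 -m pendant '[{"xyz":[0.0148,0,0.0019],"roll":0,"jaw":1},{"xyz":[0.0294,0,0.0053],"roll":0,"jaw":1},{"xyz":[0.0436,0,0.0102],"roll":0,"jaw":1},{"xyz":[0.050,0,0.013],"roll":0,"jaw":1},{"xyz":[0.054,0,0.015],"roll":0,"jaw":1},{"xyz":[0.054,0,0.015],"roll":0,"jaw":1},{"xyz":[0.054,0,0.015],"roll":0,"jaw":1},{"xyz":[0.054,0,0.015],"roll":0,"jaw":1}]';python3 -c "
from h import *
b=cl(75-150*np.cos(2)); go(*b,28.7+22.4+150*np.sin(2.),YAW)"
```

```text
time_s: 6.15
ee_pos: [684.9, 95.0, 187.1]
ee_rot: [-180.0, -0.2, 14.5]
force: [0.9, 2.0, 4.8]
gripper_width: 11.5
t 6.15 shift [ 0.0001  0.0003 -0.0004] roll -0.3 pos [684.9  95.  187.1] rot [-180.    -0.2   14.5] w 11.5 F [0.9 2.  4.8]
```

```bash
python3 -m pendant '[{"xyz":[0.001,0,0],"roll":0,"jaw":0.8},{"xyz":[0.001,0,0],"roll":0,"jaw":0.6},{"xyz":[0.001,0,0],"roll":0,"jaw":0.5},{"xyz":[0.001,0,0],"roll":0,"jaw":0.5},{"xyz":[0.001,0,-0.02],"roll":0,"jaw":0.5},{"xyz":[0.001,0,-0.05],"roll":0,"jaw":0.5},{"xyz":[0.001,0,-0.08],"roll":0,"jaw":0.2},{"xyz":[0.001,0,-0.09],"roll":0,"jaw":0}]';python3 -c "
from h import *
im,d=grab('side','side2'); c=im[130:310,220:420]; cv2.imwrite('pics/crop2.png',cv2.resize(c,None,fx=3,fy=3,interpolation=cv2.INTER_CUBIC))
m=np.array([539.2,242.8]); go(*m,120,YAW-1-90); go(*m,120,YAW-1+90)"
```

```text
time_s: 7.15
ee_pos: [685.2, 94.5, 279.0]
ee_rot: [180.0, -0.2, 14.5]
force: [0.7, 0.4, 0.2]
gripper_width: 62.9
t 7.2 shift [-0.1048 -0.1803  0.1587] roll 90.7 pos [685.2  94.5 279.2] rot [180.   -0.2  14.5] w 66.9 F [ 0.8 -0.3  1.4]
t 7.2 shift [-0.1048 -0.1803  0.1587] roll -89.3 pos [685.2  94.5 279.2] rot [180.   -0.2  14.5] w 66.9 F [ 0.8 -0.3  1.4]
```

View pics/crop2.png

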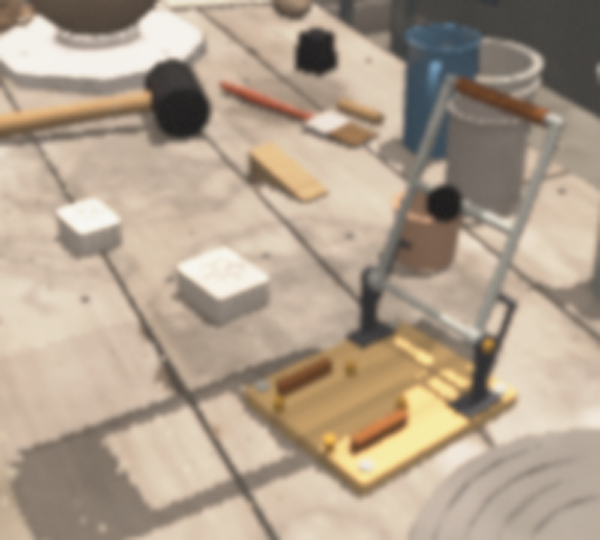

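The crop shows the bail standing open (bar at the top, (505,100)), with the mould, cup, wedge and pocket undisturbed. On to the mould.

```bash
python3 -m pendant '[{"xyz":[0,-0.03,0],"roll":10,"jaw":0},{"xyz":[-0.02,-0.06,0],"roll":20,"jaw":0},{"xyz":[-0.05,-0.09,0],"roll":30,"jaw":0},{"xyz":[-0.075,-0.12,0.02],"roll":40,"jaw":0},{"xyz":[-0.095,-0.15,0.05],"roll":50,"jaw":0},{"xyz":[-0.105,-0.175,0.08],"roll":60,"jaw":0},{"xyz":[-0.105,-0.18,0.12],"roll":70,"jaw":0},{"xyz":[-0.105,-0.18,0.159],"roll":80,"jaw":0}]' 25;python3 -c "
from h import *
m=np.array([539.2,242.8]); go(*m,60,YAW-1-90)"
```

```text
time_s: 8.2
ee_pos: [536.4, 242.6, 115.5]
ee_rot: [179.9, -0.0, -65.7]
force: [0.7, 0.2, -1.1]
gripper_width: 90.8
t 8.2 shift [ 0.0009 -0.0027  0.0555] roll 10.5 pos [536.4 242.6 115.5] rot [179.9  -0.  -65.7] w 90.8 F [ 0.7  0.2 -1.1]
```

```bash
python3 -m pendant '[{"xyz":[0,0,0],"roll":5,"jaw":0},{"xyz":[0,0,0.01],"roll":10.6,"jaw":0},{"xyz":[0,0,0.03],"roll":10.6,"jaw":0},{"xyz":[0,0,0.055],"roll":10.6,"jaw":0},{"xyz":[0,0,0.055],"roll":10.6,"jaw":0},{"xyz":[0,0,0.055],"roll":10.6,"jaw":0},{"xyz":[0,0,0.055],"roll":10.6,"jaw":0},{"xyz":[0,0,0.055],"roll":10.6,"jaw":0}]';python3 -c "
from h import *
m=np.array([539.2,242.8]); go(*m,14.5,YAW-1-90)"
```

```text
time_s: 9.2
ee_pos: [538.2, 242.5, 63.6]
ee_rot: [-179.9, 0.0, -76.1]
force: [-0.1, 0.5, 0.3]
gripper_width: 91.5
t 9.2 shift [-0.     -0.001   0.0491] roll 0.1 pos [538.2 242.5  63.6] rot [-179.9    0.   -76.1] w 91.5 F [-0.1  0.5  0.3]
```

```bash
python3 -m pendant '[{"xyz":[0,-0.001,0.025],"roll":0,"jaw":0},{"xyz":[0,-0.001,0.045],"roll":0,"jaw":0},{"xyz":[0,-0.001,0.049],"roll":0,"jaw":0.05},{"xyz":[0,-0.001,0.049],"roll":0,"jaw":0.2},{"xyz":[0,-0.001,0.049],"roll":0,"jaw":0.5},{"xyz":[0,-0.001,0.049],"roll":0,"jaw":1},{"xyz":[0,-0.001,0.049],"roll":0,"jaw":1},{"xyz":[0,-0.001,0.049],"roll":0,"jaw":1}]' 25;python3 -c "
from h import *
go(*C,110,YAW-90)"
```

```text
time_s: 10.2
ee_pos: [539.3, 242.9, 14.7]
ee_rot: [-179.9, 0.0, -76.1]
force: [-1.1, 0.7, 5.9]
gripper_width: 61.6
t 10.2 shift [ 0.181   0.0313 -0.0954] roll -0.9 pos [539.3 242.9  14.7] rot [-179.9    0.   -76.1] w 61.6 F [-1.1  0.7  5.9]
```

```bash
python3 -m pendant '[{"xyz":[0,0,-0.03],"roll":0,"jaw":1},{"xyz":[0,0,-0.065],"roll":0,"jaw":1},{"xyz":[0.03,0.005,-0.07],"roll":-0.5,"jaw":1},{"xyz":[0.075,0.012,-0.07],"roll":-0.9,"jaw":1},{"xyz":[0.12,0.02,-0.07],"roll":-0.9,"jaw":1},{"xyz":[0.16,0.028,-0.07],"roll":-0.9,"jaw":1},{"xyz":[0.181,0.0313,-0.07],"roll":-0.9,"jaw":1},{"xyz":[0.181,0.0313,-0.07],"roll":-0.9,"jaw":1}]' 25;python3 -c "
from h import *
go(*C,84,YAW-90)
im,d=grab('top','top3'); c=im[140:265,320:450]; cv2.imwrite('pics/crop3.png',cv2.resize(c,None,fx=4.7,fy=4.7,interpolation=cv2.INTER_CUBIC))"
```

```text
time_s: 11.2
ee_pos: [551.5, 58.0, 83.4]
ee_rot: [179.9, 0.0, -75.3]
force: [-0.8, -0.3, -1.9]
gripper_width: 61.7
t 11.2 shift [-0.0014 -0.0011 -0.0006] roll -0.1 pos [551.5  58.   83.4] rot [179.9   0.  -75.3] w 61.7 F [-0.8 -0.3 -1.9]
```

View pics/crop3.png

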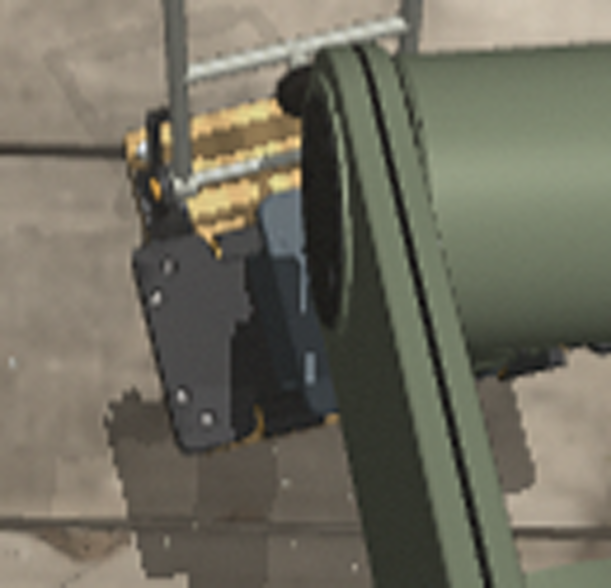

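The crop shows the gripper body clear of the bail's pad at (295,90), but the olive wrist overhangs near it. I'll check that clearance from the depth of both cameras before lowering.

```bash
python3 - <<'E'
from h import *
dt=np.load('pics/top3.npy'); im,ds=grab('side','side3')
a=np.radians(YAW)
for n,d in(('top',dt),('side',ds)):
    v,u=np.mgrid[0:400,0:640]; m=(d>0)&(d<1500); p=cp(n); K=np.array(p["camera_matrix"]);T=np.array(p["cam_to_world"])
    q=cv2.undistortPoints(np.stack([u[m],v[m]],1).astype(np.float64)[:,None],K,np.array(p["D"]))[:,0]
    P=np.c_[q[:,0],-q[:,1],-np.ones(len(q))]*d[m][:,None]@T[:3,:3].T+T[:3,3]
    e=P[:,:2]-C; X=e[:,0]*np.cos(a)+e[:,1]*np.sin(a); Y=-e[:,0]*np.sin(a)+e[:,1]*np.cos(a); Z=P[:,2]
    for z0 in range(90,480,30):
        k=(Z>z0)&(Z<z0+30)&(abs(Y)<70)&(X<160)&(X>-100)
        if k.sum()>5: print(n,z0,k.sum(),'X',np.percentile(X[k],[2,50,98]).round(),'Xlist',np.histogram(X[k],bins=range(-20,161,20))[0])
E
```

```text
top 90 45 X [83. 90. 98.] Xlist [ 0  0  0  0  0 45  0  0  0]
top 120 329 X [ 83. 105. 111.] Xlist [  0   0   0   0   1  57 271   0   0]
top 150 147 X [-39. 114. 124.] Xlist [ 0  0  3  0  0 27 69 29  0]
top 180 1176 X [-38.  21. 141.] Xlist [167 160 149   0   0   0   0 389  59]
top 210 82 X [-24.  -2.  66.] Xlist [32 33  3  0  0  0  0  2  0]
top 240 419 X [-37.   2.  36.] Xlist [111 115 105   0   0   0   0   0   0]
top 300 18 X [-37. -36. -35.] Xlist [0 0 0 0 0 0 0 0 0]
top 360 22 X [-38. -37.  11.] Xlist [0 2 0 0 0 0 0 0 0]
top 390 292 X [-68. -15.  41.] Xlist [46 57 44  8  0  0  0  0  0]
top 420 2513 X [-87. -27.  42.] Xlist [116 145 702  88   0   0   0   0   0]
top 450 4714 X [-89.  -5.  28.] Xlist [1595 1552  350    0    0    0    0    0    0]
side 90 840 X [-26.  -7.  94.] Xlist [424 240   2   0   0  68   1   0   0]
side 120 466 X [-19.  -7. 111.] Xlist [285  75   0   0   0  12  91   0   0]
side 150 607 X [-40. -29. 125.] Xlist [74 28 37  0  0  0 77 58  0]
side 180 1488 X [-39. -20. 136.] Xlist [129 243  48   0   0   0   0 321   2]
side 210 739 X [-26. -20.  20.] Xlist [189 155  20   0   0   0   0   0   0]
side 240 616 X [-40. -27.  17.] Xlist [118  84   4   0   0   0   0   0   0]
side 270 790 X [-37. -23.  20.] Xlist [220 110  17   0   0   0   0   0   0]
side 300 805 X [-37. -24.  17.] Xlist [223 111   9   0   0   0   0   0   0]
side 330 851 X [-36. -24.  16.] Xlist [239 117   6   0   0   0   0   0   0]
side 360 981 X [-38. -23.  12.] Xlist [298  93   1   0   0   0   0   0   0]
side 390 1724 X [-73. -32.  25.] Xlist [268 232  79   0   0   0   0   0   0]
side 420 2335 X [-97. -53.  21.] Xlist [279 250  58   0   0   0   0   0   0]
side 450 1754 X [-99. -59.   1.] Xlist [195  38   0   0   0   0   0   0   0]
```

The arm stays at clamp x ≤ 42 mm and the bail at x ≥ 83 mm, so it's clear. I'll lower to just above the rails and check the alignment.

```bash
python3 -m pendant '[{"xyz":[0,0,0.015],"roll":0,"jaw":1},{"xyz":[0,0,0.028],"roll":0,"jaw":1},{"xyz":[0,0,0.036],"roll":0,"jaw":1},{"xyz":[0,0,0.036],"roll":0,"jaw":1},{"xyz":[0,0,0.036],"roll":0,"jaw":1},{"xyz":[0,0,0.036],"roll":0,"jaw":1},{"xyz":[0,0,0.036],"roll":0,"jaw":1},{"xyz":[0,0,0.036],"roll":0,"jaw":1}]' 25;python3 -c "
from h import *
go(*C,28.5,YAW-90)
im,d=grab('side','side4'); c=im[190:310,260:420]; cv2.imwrite('pics/crop4.png',cv2.resize(c,None,fx=5,fy=5,interpolation=cv2.INTER_CUBIC))"
```

```text
time_s: 12.3
ee_pos: [552.0, 59.3, 48.1]
ee_rot: [-180.0, -0.0, -75.2]
force: [-0.5, 0.9, -0.9]
gripper_width: 61.7
t 12.3 shift [-0.0002 -0.0003  0.0196] roll 0.0 pos [552.   59.3  48.1] rot [-180.    -0.   -75.2] w 61.7 F [-0.5  0.9 -0.9]
```

View pics/crop4.png

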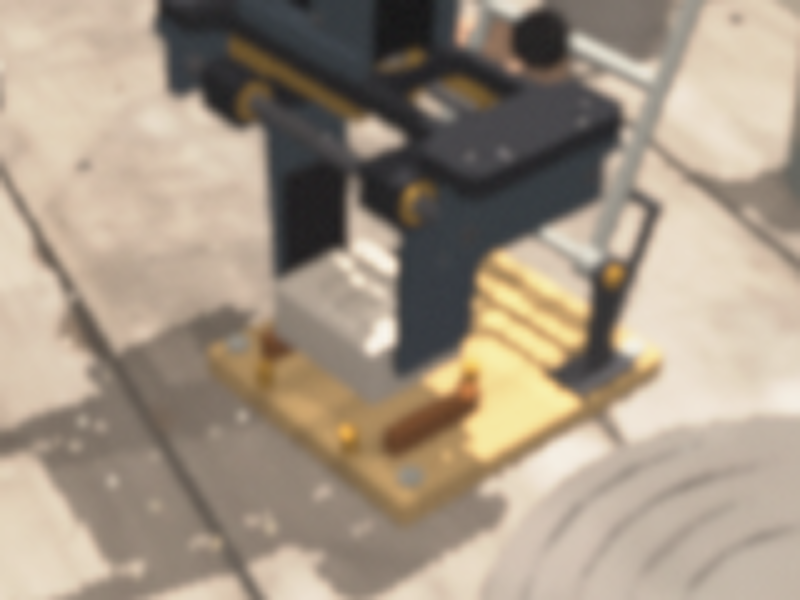

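The crop shows the mould level above the pocket, held over the studs at (262,370) and (347,436) and the rail at (432,425), with the bail still open. Lowering it in.

```bash
python3 -m pendant '[{"xyz":[0,0,0.004],"roll":0,"jaw":1},{"xyz":[0,0,0.008],"roll":0,"jaw":1},{"xyz":[0,0,0.012],"roll":0,"jaw":1},{"xyz":[0,0,0.015],"roll":0,"jaw":1},{"xyz":[0,0,0.017],"roll":0,"jaw":1},{"xyz":[0,0,0.018],"roll":0,"jaw":1},{"xyz":[0,0,0.019],"roll":0,"jaw":1},{"xyz":[0,0,0.019],"roll":0,"jaw":1}]' 25;python3 -c "
from h import *
go(*C,28.5,YAW-90)"
```

```text
time_s: 13.35
ee_pos: [551.9, 59.4, 28.8]
ee_rot: [180.0, -0.0, -75.2]
force: [0.5, -0.0, -1.8]
gripper_width: 61.7
t 13.35 shift [-0.0001 -0.0004  0.0003] roll 0.0 pos [551.9  59.4  28.8] rot [180.   -0.  -75.2] w 61.7 F [ 0.5 -0.  -1.8]
```

```bash
python3 -m pendant '[{"xyz":[0,0,0.0005],"roll":0,"jaw":0.25},{"xyz":[0,0,0.0005],"roll":0,"jaw":0.15},{"xyz":[0,0,0.0005],"roll":0,"jaw":0.1},{"xyz":[0,0,0.0005],"roll":0,"jaw":0.05},{"xyz":[0,0,0.0005],"roll":0,"jaw":0.05},{"xyz":[0,0,-0.02],"roll":0,"jaw":0.05},{"xyz":[0,0,-0.05],"roll":0,"jaw":0.05},{"xyz":[0,0,-0.09],"roll":0,"jaw":0.05}]' 15
python3 -m pendant '[{"xyz":[0,0.02,-0.03],"roll":-10,"jaw":0.05},{"xyz":[0,0.06,-0.06],"roll":-20,"jaw":0.1},{"xyz":[0,0.10,-0.09],"roll":-30,"jaw":0.2},{"xyz":[0,0.12,-0.12],"roll":-40,"jaw":0.3},{"xyz":[0,0.12,-0.15],"roll":-50,"jaw":0.4},{"xyz":[0,0.12,-0.16],"roll":-60,"jaw":0.5},{"xyz":[0,0.12,-0.16],"roll":-70,"jaw":0.5},{"xyz":[0,0.12,-0.16],"roll":-80,"jaw":0.5}]'
python3 - <<'E'
from h import *
d0,d=np.load('pics/top0.npy'),grab('top','top5')[1]; a=np.radians(YAW)
im=cv2.imread('pics/top5.png'); cv2.imwrite('pics/crop5.png',cv2.resize(im[130:260,320:450],None,fx=4.6,fy=4.6,interpolation=cv2.INTER_CUBIC))
P=np.array([atd('top',x,y,d[y,x]) for y in range(180,235) for x in range(345,430) if d[y,x]>0]); k=P[(P[:,2]>36)&(P[:,2]<44)]
r=cv2.minAreaRect(k[:,:2].astype(np.float32)); e=np.array(r[0])-C
print(len(k),r,k[:,2].mean(),'in clamp',e[0]*np.cos(a)+e[1]*np.sin(a),-e[0]*np.sin(a)+e[1]*np.cos(a))
b=cl(75-150*np.cos(2)); go(*b,260,YAW); go(*b,187.1,YAW)
E
```

```text
time_s: 14.35
ee_pos: [551.2, 59.3, 119.0]
ee_rot: [179.9, 0.0, -75.2]
force: [-0.4, 0.2, 0.1]
gripper_width: 87.0
time_s: 15.35
ee_pos: [435.8, 28.7, 279.1]
ee_rot: [180.0, -0.0, 5.2]
force: [-0.1, 0.3, -0.1]
gripper_width: 45.5
717 ((574.6761474609375, 73.01768493652344), (116.4508056640625, 70.12995910644531), 31.14678955078125) 39.42035694669107 in clamp 25.061273410450575 7.256639669714393
t 15.4 shift [ 0.2546 -0.0425  0.0189] roll -9.4 pos [435.7  28.6 278.9] rot [180.   -0.    5.4] w 45.9 F [0.3 0.1 0.3]
t 15.4 shift [ 0.2545 -0.0425  0.0918] roll -9.4 pos [435.7  28.6 278.9] rot [180.   -0.    5.4] w 45.9 F [0.3 0.1 0.3]
```

View pics/crop5.png

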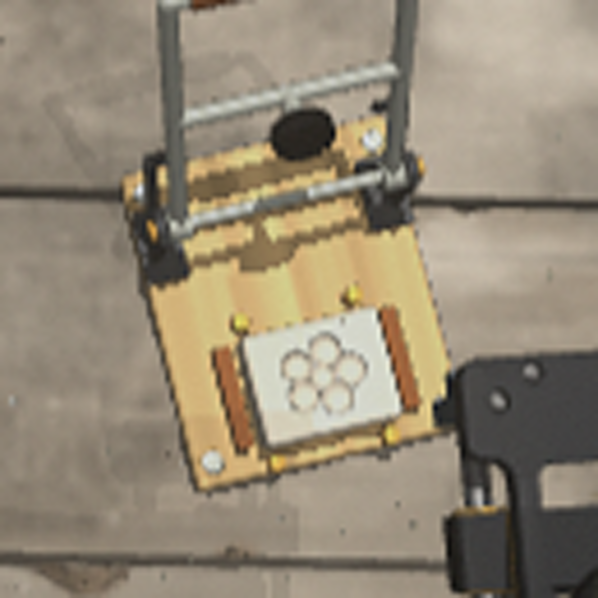

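The crop shows the mould sitting flat between rails and studs, flower up (top at z about 39 to 40), with the bail standing open. Next I go back to the bar.

```bash
python3 -m pendant '[{"xyz":[0.05,-0.008,0],"roll":-3,"jaw":0.5},{"xyz":[0.10,-0.017,0],"roll":-6,"jaw":0.5},{"xyz":[0.15,-0.025,0],"roll":-9,"jaw":0.5},{"xyz":[0.20,-0.034,0],"roll":-9.4,"jaw":0.5},{"xyz":[0.245,-0.041,0],"roll":-9.4,"jaw":0.5},{"xyz":[0.2545,-0.0425,0],"roll":-9.4,"jaw":0.5},{"xyz":[0.2545,-0.0425,0.02],"roll":-9.4,"jaw":0.5},{"xyz":[0.2545,-0.0425,0.03],"roll":-9.4,"jaw":0.5}]' 15; python3 -c "
from h import *
b=cl(75-150*np.cos(2)); go(*b,187.1,YAW)"
```

```text
time_s: 16.4
ee_pos: [684.9, 92.2, 247.7]
ee_rot: [-180.0, 0.1, 14.2]
force: [0.1, 0.7, -0.2]
gripper_width: 45.3
t 16.4 shift [ 0.001  -0.0023  0.0606] roll -0.6 pos [684.9  92.2 247.7] rot [-1.80e+02  1.00e-01  1.42e+01] w 45.3 F [ 0.1  0.7 -0.2]
```

```bash
python3 -m pendant '[{"xyz":[0,-0.002,0.015],"roll":-0.3,"jaw":0.5},{"xyz":[0,-0.002,0.035],"roll":-0.3,"jaw":0.5},{"xyz":[0,-0.002,0.055],"roll":-0.3,"jaw":0.5},{"xyz":[0,-0.002,0.0606],"roll":-0.3,"jaw":0.5},{"xyz":[0,-0.002,0.0606],"roll":-0.3,"jaw":0.7},{"xyz":[0,-0.002,0.0606],"roll":-0.3,"jaw":0.9},{"xyz":[0,-0.002,0.0606],"roll":-0.3,"jaw":1},{"xyz":[0,-0.002,0.0606],"roll":-0.3,"jaw":1}]' 15; python3 -c "
from h import *
b=cl(75-150*np.cos(2)); go(*b,187.1,YAW)
B=lambda a:(-150*np.cos(a),150*np.sin(a))
for a in np.arange(2,-.01,-.125): print(round(a,3),np.round([B(a)[0]-B(2)[0],B(2)[1]-B(a)[1]],1))"
```

```text
time_s: 17.4
ee_pos: [685.1, 94.3, 188.9]
ee_rot: [180.0, 0.0, 14.5]
force: [-1.5, -0.5, 1.1]
gripper_width: 11.5
t 17.4 shift [ 0.0001 -0.0004  0.0018] roll -0.3 pos [685.1  94.3 188.9] rot [180.    0.   14.5] w 11.5 F [-1.5 -0.5  1.1]
2.0 [0. 0.]
1.875 [-17.5  -6.7]
1.75 [-35.7 -11.2]
1.625 [-54.3 -13.4]
1.5 [-73.  -13.2]
1.375 [-91.6 -10.7]
1.25 [-109.7   -6. ]
1.125 [-127.1    1.1]
1.0 [-143.5   10.2]
0.875 [-158.6   21.3]
0.75 [-172.2   34.1]
0.625 [-184.1   48.6]
0.5 [-194.1   64.5]
0.375 [-202.    81.5]
0.25 [-207.8   99.3]
0.125 [-211.3  117.7]
0.0 [-212.4  136.4]
```

Pinched at 11.5 mm. I'll lead it over in an arc of about 1 rad/s.

```bash
python3 -m pendant '[{"xyz":[-0.0175,0,-0.0067],"roll":0,"jaw":1},{"xyz":[-0.0357,0,-0.0112],"roll":0,"jaw":1},{"xyz":[-0.0543,0,-0.0134],"roll":0,"jaw":1},{"xyz":[-0.073,0,-0.0132],"roll":0,"jaw":1},{"xyz":[-0.0916,0,-0.0107],"roll":0,"jaw":1},{"xyz":[-0.1097,0,-0.006],"roll":0,"jaw":1},{"xyz":[-0.1271,0,0.0011],"roll":0,"jaw":1},{"xyz":[-0.1435,0,0.0102],"roll":0,"jaw":1}]' 20; python3 -c "
from h import *
b=cl(75-150*np.cos(1)); go(*b,188.9-10.2,YAW)
B=lambda a:(-150*np.cos(a),150*np.sin(a))
for a in np.arange(1,-.01,-.125): print(round(a,3),np.round([B(a)[0]-B(1)[0],B(1)[1]-B(a)[1]],1))"
```

```text
time_s: 18.4
ee_pos: [546.9, 58.4, 178.7]
ee_rot: [180.0, -0.2, 14.5]
force: [1.2, 0.7, 0.8]
gripper_width: 11.5
t 18.4 shift [-0.0006  0.0002  0.    ] roll -0.3 pos [546.9  58.4 178.7] rot [180.   -0.2  14.5] w 11.5 F [1.2 0.7 0.8]
1.0 [0. 0.]
0.875 [-15.1  11.1]
0.75 [-28.7  24. ]
0.625 [-40.6  38.5]
0.5 [-50.6  54.3]
0.375 [-58.5  71.3]
0.25 [-64.3  89.1]
0.125 [-67.8 107.5]
0.0 [-69.  126.2]
```

```bash
python3 -m pendant '[{"xyz":[-0.0151,0,0.0111],"roll":0,"jaw":1},{"xyz":[-0.0287,0,0.024],"roll":0,"jaw":1},{"xyz":[-0.0406,0,0.0385],"roll":0,"jaw":1},{"xyz":[-0.0506,0,0.0543],"roll":0,"jaw":1},{"xyz":[-0.0585,0,0.0713],"roll":0,"jaw":1},{"xyz":[-0.0643,0,0.0891],"roll":0,"jaw":1},{"xyz":[-0.0678,0,0.1075],"roll":0,"jaw":1},{"xyz":[-0.0682,0,0.112],"roll":0,"jaw":1}]' 20; python3 -c "
from h import *
b=cl(75-150); go(*b,188.9-136.4,YAW)"
```

```text
time_s: 19.4
ee_pos: [480.3, 41.2, 65.6]
ee_rot: [-180.0, 0.0, 14.5]
force: [-1.1, -0.3, -0.3]
gripper_width: 11.4
t 19.4 shift [-0.0007  0.0007  0.0131] roll -0.3 pos [480.3  41.2  65.6] rot [-180.     0.    14.5] w 11.4 F [-1.1 -0.3 -0.3]
```

```bash
python3 -m pendant '[{"xyz":[0,0,0.003],"roll":0,"jaw":1},{"xyz":[0,0,0.006],"roll":0,"jaw":1},{"xyz":[0,0,0.008],"roll":0,"jaw":1},{"xyz":[0,0,0.010],"roll":0,"jaw":1},{"xyz":[0,0,0.0115],"roll":0,"jaw":1},{"xyz":[0,0,0.013],"roll":0,"jaw":1},{"xyz":[0,0,0.014],"roll":0,"jaw":1},{"xyz":[0,0,0.014],"roll":0,"jaw":1}]' 15; python3 -c "
from h import *
b=cl(75-150); go(*b,188.9-136.4,YAW)"
```

```text
time_s: 20.4
ee_pos: [479.5, 41.0, 51.6]
ee_rot: [-180.0, 0.1, 14.5]
force: [-6.2, -1.8, -0.6]
gripper_width: 11.2
t 20.4 shift [ 0.0001  0.0007 -0.0009] roll -0.3 pos [479.5  41.   51.6] rot [-1.80e+02  1.00e-01  1.45e+01] w 11.2 F [-6.2 -1.8 -0.6]
```

```bash
python3 -m pendant '[{"xyz":[0.0005,0,0.0005],"roll":0,"jaw":1},{"xyz":[0.0005,0,0.001],"roll":0,"jaw":1},{"xyz":[0.0005,0,0.0015],"roll":0,"jaw":1},{"xyz":[0.0005,0,0.002],"roll":0,"jaw":1},{"xyz":[0.0005,0,0.0025],"roll":0,"jaw":1},{"xyz":[0.0005,0,0.003],"roll":0,"jaw":1},{"xyz":[0.0005,0,0.003],"roll":0,"jaw":1},{"xyz":[0.0005,0,0.003],"roll":0,"jaw":1}]' 15; python3 -c "
from h import *
b=cl(75-150); go(*b,188.9-136.4,YAW)"
```

```text
time_s: 21.4
ee_pos: [479.5, 41.1, 49.1]
ee_rot: [-180.0, 0.2, 14.5]
force: [-6.5, -2.8, 3.4]
gripper_width: 11.3
t 21.4 shift [ 0.0001  0.0007 -0.0034] roll -0.3 pos [479.5  41.1  49.1] rot [-180.     0.2   14.5] w 11.3 F [-6.5 -2.8  3.4]
```

The vertical force has turned upward, so the pad is on the mould. I'll release, then rise clear.

```bash
python3 -m pendant '[{"xyz":[0,0,0.003],"roll":0,"jaw":0.8},{"xyz":[0,0,0.003],"roll":0,"jaw":0.6},{"xyz":[0,0,0.002],"roll":0,"jaw":0.55},{"xyz":[0,0,0],"roll":0,"jaw":0.5},{"xyz":[0,0,-0.02],"roll":0,"jaw":0.5},{"xyz":[0,0,-0.06],"roll":0,"jaw":0.5},{"xyz":[-0.03,0,-0.11],"roll":0,"jaw":0.5},{"xyz":[-0.08,0,-0.15],"roll":0,"jaw":0.5}]' 15
python3 -m pendant '[{"xyz":[0,0.05,-0.01],"roll":0,"jaw":0.5},{"xyz":[0,0.1,-0.01],"roll":0,"jaw":0.5},{"xyz":[0,0.15,-0.01],"roll":0,"jaw":0.5},{"xyz":[0,0.2,-0.01],"roll":0,"jaw":0.5},{"xyz":[0,0.2,-0.01],"roll":0,"jaw":0.5},{"xyz":[0,0.2,-0.01],"roll":0,"jaw":0.5},{"xyz":[0,0.2,-0.01],"roll":0,"jaw":0.5},{"xyz":[0,0.2,-0.01],"roll":0,"jaw":0.5}]'
python3 - <<'E'
from h import *
im,d=grab('top','top6'); cv2.imwrite('pics/crop6.png',cv2.resize(im[90:270,200:440],None,fx=3.3,fy=3.3,interpolation=cv2.INTER_CUBIC))
a=np.radians(YAW); P=[]
for y in range(150,262):
  for x in range(340,432):
    if d[y,x]>0:
      p=atd('top',x,y,d[y,x]); e=p[:2]-C; P.append([e[0]*np.cos(a)+e[1]*np.sin(a),-e[0]*np.sin(a)+e[1]*np.cos(a),p[2]])
P=np.array(P)
m=P[(abs(P[:,2]-40)<3)&(abs(P[:,0])<32)&(abs(P[:,1])<33)]; print('mould top',np.percentile(m,[2,98],0).round(1),m[:,2].mean())
b=P[(abs(P[:,0]+75)<5)&(abs(P[:,1])<35)&(P[:,2]>30)]; print('bar top z',np.percentile(b[:,2],[10,50,90,98]),b[:,0].mean())
r=P[(abs(abs(P[:,1])-47)<4)&(P[:,0]>-60)&(P[:,0]<60)&(P[:,2]>45)]; print('arm slope',np.polyfit(r[:,0],r[:,2],1),len(r))
for s,(u,v) in{'small':(230,251)}.items():
  q=np.array([atd('top',x,y,d[y,x]) for y in range(235,268) for x in range(212,248)]);q=q[(q[:,2]>20)&(q[:,2]<34)];print(s,cv2.minAreaRect(q[:,:2].astype(np.float32)))
E
```

```text
time_s: 22.4
ee_pos: [405.6, 21.6, 200.2]
ee_rot: [180.0, -0.2, 14.6]
force: [0.9, -1.1, 0.2]
gripper_width: 45.4
time_s: 23.4
ee_pos: [454.8, -171.0, 208.3]
ee_rot: [180.0, -0.0, 14.6]
force: [-0.5, -0.3, 0.0]
gripper_width: 45.5
mould top [[-24.5 -30.4  37.2]
 [ 23.1  28.8  42.3]] 39.600769657895384
bar top z [67.27196907 70.22375328 72.07761816 73.29332129] -75.04253318796933
arm slope [-1.11602219e-03  6.80840731e+01] 492
small ((467.4940490722656, 380.1325988769531), (39.905460357666016, 50.27324295043945), 11.041570663452148)
```

View pics/crop6.png

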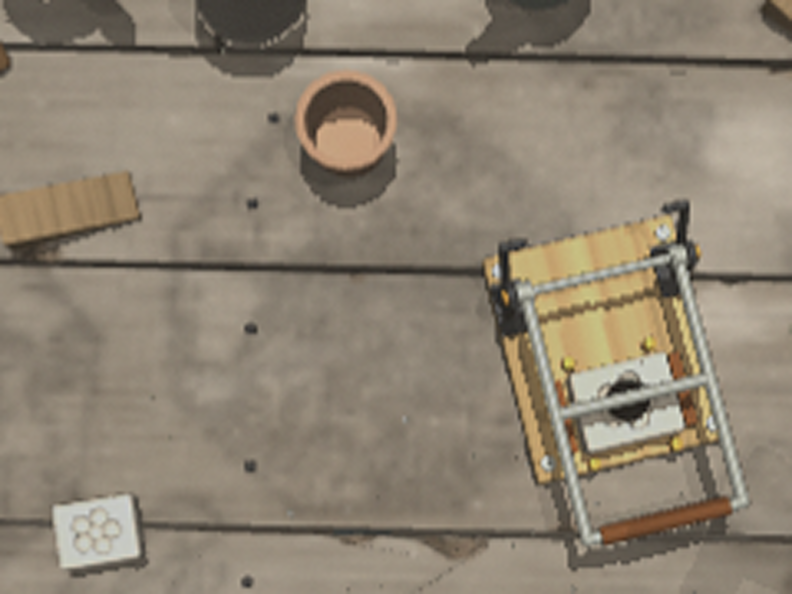

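The picture shows the bail level (arm slope about 0.001) with its pad on the mould at (630,398), the mould in the pocket, and the small mould, cup and wedge in place. The gripper is well clear, so I'm handing in.

```bash
python3 -c "
from workcell import env
print(env.job_done())"
```

```text
the job is handed in; nothing more can be done
None
```

I clamped the larger mould and handed the job in after about 23.5 s of robot time; no verdict was reported. I led the bail by its bar to its stop and let go, then set the mould in the pocket. I gripped the mould along the clamp's y, above the rails, because the gripper's body would otherwise have hit the open bail. Then I led the bail back down by its bar onto the mould and moved the arm clear.

**Last checks, from the camera after release:**
- **Bail:** the arms are level (slope about 0.001, so a bail angle of about 0.15 rad), with the pad on the mould.
- **Large mould:** it sits within about 1 mm of the pocket's centre, flower up. Its top is at about 39.6 mm, against the expected 40 mm.
- **Small mould:** it is unmoved (under 0.1 mm). The cup and wedge look in place in the picture; I did not measure them.

**Disagreements:**
- While I was opening the bail, the wrist force rose to about 20 N and the tool was about 6 mm off the planned arc. I shifted the path by 5 mm and the force fell to about 4 N.
- An automatic fit of the mould's outline while the bail was open picked up parts of the clamp and was useless. I judged that step from the picture instead.

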